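# Wipe both faces of the griddle scraper and hang it up clean

### The arm

A 6-joint arm with a two-finger parallel gripper is mounted at the origin on the work surface. World frame = base frame: x ahead of the robot, y to its left, z up, the work surface at z = 0. Lengths are in mm, angles in rad, forces in N, time in s.
With the tool pointing down it reaches from about 425 to 1125 mm from the base axis. Payload 14.9 kg.
Tool frame: the origin (TCP) lies at the very end of the fingers, on their centre line; the grasp point (between the pads) lies 19 mm behind it (robot.grip_point_offset is the distance from the TCP to the grasp point, in mm); z points along the fingers, y is the line along which they close (so a half turn about z gives the same grasp; the last joint's range is limited). The gripper opens to 91 mm and grips with 3 to 60 N. Pads are 32 mm wide; open, the fingers measure 118 mm over their backs; the gripper's body (76 mm by 178 mm) begins 60 mm behind the grasp point.
Start: joints at [1.268, 0.379, 1.734, -0, 1.028, -0.033], TCP at [186.584, 674.688, 213.932] pointing down, gripper open.
Joint ranges: [-2.77, 2.77], [-0.74, 2.19], [0, 2.66], [-1.06, 4.2], [0.31, 2.87], [-3.08, 3.08]. Speed limits (rad/s): [1.89, 1.89, 2.39, 3.14, 3.14, 3.14].

### API

Orientations are given as a unit quaternion [x, y, z, w].
In Python, from cell import robot, imaging, workorder gives the robot as it stands. The module is installed in compiled form; this text tells all that it offers.
- The arm moves only by the tool arm_command, never from a script. Its argument "rows" is a list that holds one entry, the list of rows, each a list of 7 numbers: the shift along the tool's x, y, z in m, then the turn, a rotation vector about the tool's x, y, z in rad, then the finger opening in m, from 0 to 0.0912. A call has 1 to 12 rows; each row is the pose to reach, as a shift and turn from the pose commanded when the call began, along the tool's axes at that moment; what a row does not reach only later rows make up. A row lasts 1/12 s, in which the tool goes at most 41.7 mm and 7.16 degrees, less where a joint would pass 70% of its speed; a pose out of reach is approached as far as the arm can. A call with a gripper value outside its range is refused whole. The fingers move at their own pace and stop on an object; the grip force is fixed at half the most. Time passes only in rows, so rows that repeat a pose let the fingers close. It gives the time, the measured TCP pose, the force, the opening and the grip force at its end, in the units of the state.
- robot.get_obs(): the state, without advancing time (a new reading comes with each control period).
- imaging.camera(name): name is "side" or "top" or "wrist"; returns the picture (384x512x3 uint8, red, green, blue); there is no depth.
- imaging.calibration(name): a dict with "intrinsics" (3x3 intrinsics, pixels), "position" and "attitude" of the camera in the world. Camera axes: x right, y down, z forward; pixel columns grow to the right and rows downward; lengths in mm; the calibration is good to about 2 mm. A picture is of the moment at which its call begins: read the wrist's pose just before it. calibration takes no time and is no camera call; for the wrist camera it gives the pose at the moment of the call.
- workorder.finish_job(): hands the job in; it is judged then, once.
The state is a dict: "time_s": time; "joints": joint angles; "joint_vel": joint speeds; "joint_torque": joint torques, N m; "tool_pos": TCP position; "tcp_rot": TCP orientation; "wrist_force": force on the tool from outside, world axes, zero at the start; "torque": the same for the moment, N m; "finger_gap": opening from 0.0 (shut) to 1.0 (fully open); "finger_force": force on a finger pad.
Only numpy, scipy, OpenCV 4.12 (cv2) and the standard library are available. Lean on these libraries where they do the work, as an engineer would, in place of code of your own. Each camera call takes 0.05 s, during which the arm holds its last target. There are 200 camera calls.

### The job

Take the big griddle scraper by its handle out of its rest and wipe its blade on the straight free edge of the bracket over the scrap pan, first the face that already looks to the robot's left, then, with the scraper turned half round, the other face. For each face, press the blade lightly, square and centred, on the edge with the edge just below the handle, and draw the scraper straight up, keeping contact until its lower edge comes off. Then lower it, without dropping it, into the free slot of the rack so that it hangs level on its handle, and leave everything else where it is.

Things in the scene. Friction and masses are not known exactly. Their poses are not given: they have to be found in the camera images.
- scraper: Big griddle scraper: steel blade (120 wide, 3 thick, showing 90 mm) under a straight black flat-sided handle (28 thick, 124 long, 36 mm high). Origin: middle of the handle's underside. z up (handle 0 to +36, blade 0 to -90 mm), y along the handle, x square to the blade's faces (at x = +-1.5 mm). At start in the rest, +x face to the robot's left (+y). 0.2-0.45 kg, loose.
- rest: Used-tool rest, fixed: bridge of steel sheet, 90 (own x) by 170 mm (own y), flat top 105 mm up, one slot 12 mm (x) by 140 mm (y) through the middle of the top, drip tray below. The scraper's blade hangs through the slot, its handle's underside lies on the top. Origin under its centre, on the counter.
- rack: Clean-tool rack, fixed: bridge like the rest, 150 (own x) by 170 mm (own y), flat top 105 mm up, two parallel slots 12 by 140 mm along its y, at own x = -35 mm (free) and +35 mm (holding the small scraper). Tools hang as in the rest, either way round. Own x points to world +y (within 0.3 rad). Origin under its centre, on the counter.
- free_slot (a point): Centre of the rack's free slot (the one to the robot's right, towards -y), in the plane of the rack's top, 105 mm up; axes as the rack's: y along the slot, x across it, z up.
- taken_slot (a point): Centre of the rack's other slot, where the small scraper hangs; same height and axes.
- small_scraper: Small clean scraper, wooden handle (26 thick, 100 long, 26 mm high), blade 85 mm wide showing 68 mm; loose bystander hanging in the rack's other slot. Origin in the middle of its handle's underside, axes as the big scraper's.
- pan: Scrap pan, fixed: open steel pan, 170 (own x) by 156 mm (own y), 100 mm high, walls and floor 3 mm, rim flange out to 182 by 170 mm. The wiping bracket covers its own +x end; beside it the opening is 117 (x) by 150 mm (y), 97 mm deep. Own x points to the robot's left (world +y, within 0.3 rad). Origin under its centre.
- wiper: Wiping bracket, rigid, fixed to the pan: bent steel sheet hooked over the pan's left (+x) rim; its ledge, 150 mm wide, reaches in over the pan and ends in a straight round hem 8 mm thick along its y. The ledge closes the gap behind the hem, so only its open side (own -x) can wipe. Axes as the pan's; origin mid-hem, 104 mm up.
- wiping_edge (a point): Middle of the line of the hem that a blade meets, 4 mm to own -x of the hem's centre line, 104 mm up; axes as the pan's. A blade is pressed on it towards own +x (to the robot's left), its width along y.
- ramekin: red ceramic ramekin, 86 mm across and 48 mm high, bystander near the robot; origin under its centre
- pinch_bowl: glass pinch bowl, 76 mm across and 34 mm high, bystander near the robot; origin under its centre
- tortilla_warmer: closed round plastic tortilla warmer, 184 mm across and 84 mm high, bystander at the back; origin under its centre
- lime_squeezer: aluminium lime squeezer lying down, about 220 mm long and 65 mm high, bystander at the back; origin under its cup, handles along its own -x
- oil_bottle: oil bottle, 58 mm across and 170 mm high, bystander at the back left; origin under its centre
- spice_jar: spice jar, 52 mm across and 85 mm high, bystander at the back right; origin under its centre
There are look-alikes about, which are no part of the job. Leave any purple look-alike of the rack alone. Leave any red look-alike of the scraper alone.

How it is judged (in metres and radians):
On the way, in this order (a step that is already met when the one before it is completed fails the run):
1. the first face (own +x, to the robot's left at the start) meets the wiping edge within 34 mm of the handle, square (0.15 rad), centred (30 mm), over 1 N (contact force between scraper and wiper above 1 N and x of wiping_edge in the frame of scraper between 0 and 0.014 m and y of wiping_edge in the frame of scraper between -0.03 and 0.03 m and z of wiping_edge in the frame of scraper between -0.034 and 0 m and angle between the y axis of scraper and the y axis of wiper, either way round below 0.15 rad), for 0.04 s.
2. the first face (own +x, to the robot's left at the start) meets the wiping edge 36 to 60 mm below the handle, square (0.15 rad), centred (30 mm), over 1 N (contact force between scraper and wiper above 1 N and x of wiping_edge in the frame of scraper between 0 and 0.014 m and y of wiping_edge in the frame of scraper between -0.03 and 0.03 m and z of wiping_edge in the frame of scraper between -0.06 and -0.036 m and angle between the y axis of scraper and the y axis of wiper, either way round below 0.15 rad), for 0.04 s.
3. the first face (own +x, to the robot's left at the start) meets the wiping edge within 26 mm of its lower edge, square (0.15 rad), centred (30 mm), over 1 N (contact force between scraper and wiper above 1 N and x of wiping_edge in the frame of scraper between 0 and 0.014 m and y of wiping_edge in the frame of scraper between -0.03 and 0.03 m and z of wiping_edge in the frame of scraper between -0.09 and -0.064 m and angle between the y axis of scraper and the y axis of wiper, either way round below 0.15 rad), for 0.04 s.
4. the other face (own -x) meets the wiping edge within 34 mm of the handle, square (0.15 rad), centred (30 mm), over 1 N (contact force between scraper and wiper above 1 N and x of wiping_edge in the frame of scraper between -0.014 and 0 m and y of wiping_edge in the frame of scraper between -0.03 and 0.03 m and z of wiping_edge in the frame of scraper between -0.034 and 0 m and angle between the y axis of scraper and the y axis of wiper, either way round below 0.15 rad), for 0.04 s.
5. the other face (own -x) meets the wiping edge 36 to 60 mm below the handle, square (0.15 rad), centred (30 mm), over 1 N (contact force between scraper and wiper above 1 N and x of wiping_edge in the frame of scraper between -0.014 and 0 m and y of wiping_edge in the frame of scraper between -0.03 and 0.03 m and z of wiping_edge in the frame of scraper between -0.06 and -0.036 m and angle between the y axis of scraper and the y axis of wiper, either way round below 0.15 rad), for 0.04 s.
6. the other face (own -x) meets the wiping edge within 26 mm of its lower edge, square (0.15 rad), centred (30 mm), over 1 N (contact force between scraper and wiper above 1 N and x of wiping_edge in the frame of scraper between -0.014 and 0 m and y of wiping_edge in the frame of scraper between -0.03 and 0.03 m and z of wiping_edge in the frame of scraper between -0.09 and -0.064 m and angle between the y axis of scraper and the y axis of wiper, either way round below 0.15 rad), for 0.04 s.
At the end, for the whole second after the job is handed in: The scraper hangs at rest in the rack's free slot, either way round: handle underside within 7 mm of the slot's centre across it, 14 mm along, 4 mm of the rack's top; upright in 0.1 rad, along the slot in 0.12 rad. The small scraper still hangs in its slot (8 mm across, 30 along, 6 in height) (x of scraper in the frame of free_slot between -0.007 and 0.007 m and y of scraper in the frame of free_slot between -0.014 and 0.014 m and z of scraper in the frame of free_slot between -0.004 and 0.004 m and angle between scraper's own z axis and vertical below 0.1 rad and angle between the y axis of scraper and the y axis of rack, either way round below 0.12 rad and linear speed of scraper below 0.02 m/s and angular speed of scraper below 0.2 rad/s and x of small_scraper in the frame of taken_slot between -0.008 and 0.008 m and y of small_scraper in the frame of taken_slot between -0.03 and 0.03 m and z of small_scraper in the frame of taken_slot between -0.006 and 0.006 m); the robot touches nothing.
It fails at once if the scraper is forced against the wiping bracket (more than 45 N) (contact force between scraper and wiper above 45 N).
It fails at once if the scraper is let fall (faster than 0.6 m/s with no finger on it) (linear speed of scraper above 0.6 m/s and contact force between the fingers and scraper below 0.05 N).
It fails at once if the small scraper in the rack is shifted by more than 30 mm (distance of small_scraper from where it was at the start of the episode above 0.03 m).
It fails at once if a bystander on the counter is shifted by more than 30 mm (distance of any of ramekin, pinch_bowl, tortilla_warmer, lime_squeezer, oil_bottle, spice_jar from where it was at the start of the episode above 0.03 m).
It also fails if it takes over 72 s, if anything falls off the work surface, if the arm or the gripper's body presses on something with over 40 N, if the wrist force passes 120 N, or if a joint passes its speed limit or range.

## Working session

There is one attempt and no reset: what is moved stays moved. The work goes in short steps, Python scripts to look and compute and a tool call to move; the robot and the scene stay as the last step left them, time stands still between calls to the robot, and variables do not carry over. Pictures are saved under pics/ and viewed, at most 12 in all, crops included, and the job is handed in when it is done.

Besides the shell and the picture viewer there is one more tool, called in YAML: its name, and indented under it one key for each argument. arm_command: Moves the arm, as the interface text tells. Its arguments: {"type":"object","properties":{"rows":{"type":"array","items":{"type":"array","items":{"type":"array","items":{"type":"number"}}}}},"required":["rows"]}

```bash
mkdir -p pics; python3 - <<'E'
from cell import robot, imaging, workorder
import cv2,numpy as np
o=robot.get_obs();print(o['time_s'],o['tool_pos'],o['tcp_rot'],o['finger_gap'])
for n in ('top','side','wrist'):
    c=imaging.calibration(n);print(n,c)
    cv2.imwrite(f'pics/{n}0.png',cv2.cvtColor(cv2.resize(imaging.camera(n),(800,600),interpolation=cv2.INTER_CUBIC) if n!='wrist' else imaging.camera(n),cv2.COLOR_RGB2BGR))
E
```

```text
0.0 [186.44768148 674.31570293 213.30084187] [ 1.34481715e-01  9.90915928e-01 -5.31281865e-04 -9.84905372e-05] 0.9986516179202615
top {'intrinsics': array([[407.52136749,   0.        , 260.23812903],
       [  0.        , 407.52136749, 192.26946932],
       [  0.        ,   0.        ,   1.        ]]), 'position': array([ 237.60870924,    9.86447589, 1353.86612542]), 'attitude': array([-0.66755983,  0.736843  , -0.08084358,  0.06993266])}
side {'intrinsics': array([[390.4276348 ,   0.        , 261.93660616],
       [  0.        , 390.4276348 , 198.35522279],
       [  0.        ,   0.        ,   1.        ]]), 'position': array([ -86.36837439, -617.39067946,  836.33578659]), 'attitude': array([ 0.8477504 , -0.33121165,  0.14998657, -0.38616334])}
wrist {'intrinsics': array([[309.38481012,   0.        , 255.9312862 ],
       [  0.        , 309.38481012, 189.38527896],
       [  0.        ,   0.        ,   1.        ]]), 'position': array([108.78850916, 695.8861234 , 384.33661836]), 'attitude': array([0.78764476, 0.59958785, 0.08583542, 0.11288233])}
```

View pics/top0.png

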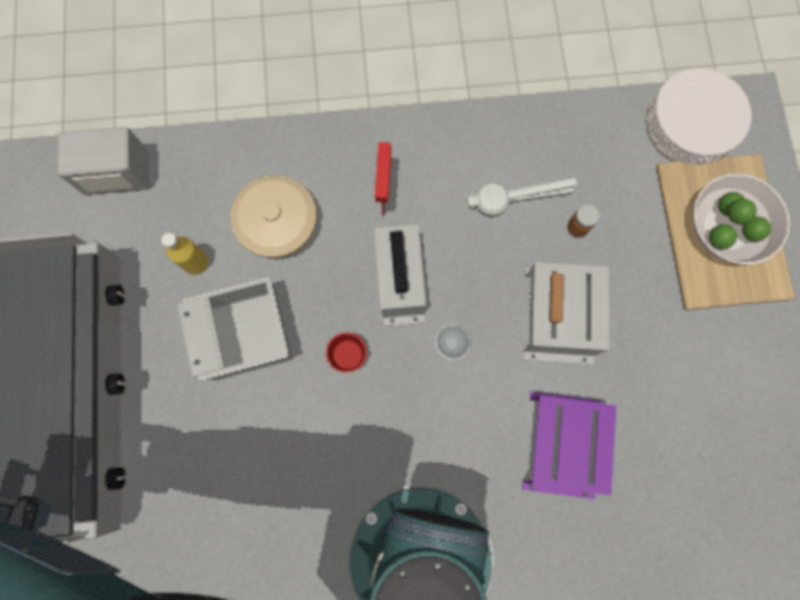

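View pics/side0.png

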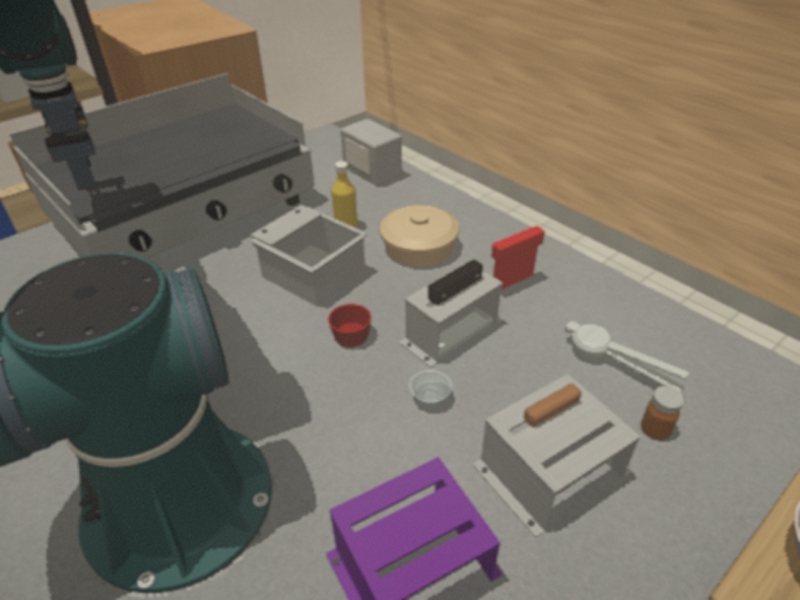

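The top view shows the rest with the black handle at about (399,262), the rack at (570,305) with its free slot at x≈588, the pan at (235,328) with its bracket on the left end, and purple and red decoys. The side view agrees.

```bash
cat > h.py <<'E'
from cell import robot, imaging, workorder
import cv2,numpy as np
from scipy.spatial.transform import Rotation as R
from scipy.optimize import least_squares
def w(cal,px,z):
    K=cal['intrinsics'];M=R.from_quat(cal['attitude']).as_matrix()
    d=(M@np.linalg.inv(K)@np.c_[np.atleast_2d(px),np.ones(len(np.atleast_2d(px)))].T).T
    p=cal['position'];return p+d*((np.broadcast_to(z,len(d))-p[2])/d[:,2])[:,None]
def proj(cal,P):
    M=R.from_quat(cal['attitude']).as_matrix()
    q=(np.atleast_2d(P)-cal['position'])@M@cal['intrinsics'].T
    return q[:,:2]/q[:,2:]
def save(n,im,box=None,s=1):
    if box: im=im[box[1]:box[3],box[0]:box[2]]
    cv2.imwrite('pics/'+n,cv2.cvtColor(cv2.resize(im,None,fx=s,fy=s,interpolation=cv2.INTER_CUBIC),cv2.COLOR_RGB2BGR))
def move(target,yaw_rot=None):
    "shift/turn in tool axes from measured pose to target TCP position (mm)"
    o=robot.get_obs();r=R.from_quat(o['tcp_rot'])
    d=r.inv().apply(np.array(target)-o['tool_pos'])/1000
    return d,(r.inv()*yaw_rot).as_rotvec() if yaw_rot is not None else None
E
python3 - <<'E'
from h import *
np.set_printoptions(precision=1,suppress=True)
c=imaging.calibration('top');s=512/800
def t(n,p,z):
    q=w(c,np.array(p)*s,z);print(n,q[:,:2].tolist() and q[:,:2].round(1).tolist())
t('rest',[(376,228),(418,225),(426,305),(380,311)],105)
t('handle',[(392,231),(404,231),(408,291),(396,293)],141)
t('rack',[(535,264),(609,266),(608,351),(531,350)],105)
t('free',[(588,273),(588,340)],105)
t('pan',[(180,302),(270,279),(289,350),(200,378)],100)
t('byst',[(347,352),(453,342),(274,215),(492,199),(170,240),(587,215)],[48,34,84,40,170,85])
for n in('top','wrist'):print(R.from_quat(imaging.calibration(n)['attitude']).as_matrix())
print(R.from_quat(robot.get_obs()['tcp_rot']).as_matrix())
E
```

```text
rest [[665.2, 24.5], [663.2, -62.1], [494.1, -60.8], [490.9, 32.0]]
handle [[643.5, -7.1], [641.2, -30.9], [518.0, -26.7], [516.3, -2.9]]
rack [[557.2, -290.5], [538.3, -439.9], [366.5, -409.0], [383.5, -257.7]]
free [[527.9, -395.0], [392.1, -373.1]]
pan [[549.7, 430.6], [579.7, 248.1], [431.2, 218.5], [393.1, 395.3]]
byst [[423.3, 108.5], [424.5, -112.7], [721.8, 235.4], [729.1, -233.3], [657.5, 423.4], [657.4, -419.4]]
[[-0.1 -1.   0.2]
 [-1.   0.1 -0. ]
 [ 0.  -0.2 -1. ]]
[[ 0.3  0.9  0.3]
 [ 1.  -0.3 -0.1]
 [-0.   0.3 -1. ]]
[[-1.   0.3 -0. ]
 [ 0.3  1.  -0. ]
 [ 0.  -0.  -1. ]]
```

View pics/wrist0.png

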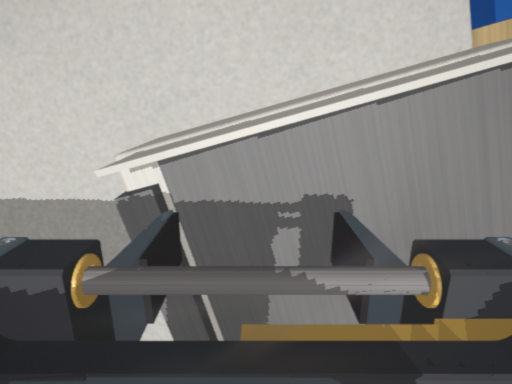

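arm_command:
  rows:
    - [[-0.02,-0.01,-0.03,0,0,-0.04,0.09],[-0.05,-0.03,-0.06,0,0,-0.08,0.09],[-0.08,-0.05,-0.08,0,0,-0.12,0.09],[-0.115,-0.07,-0.09,0,0,-0.16,0.09],[-0.15,-0.09,-0.1,0,0,-0.2,0.09],[-0.185,-0.11,-0.11,0,0,-0.24,0.09],[-0.22,-0.13,-0.117,0,0,-0.28,0.09],[-0.255,-0.15,-0.117,0,0,-0.32,0.09],[-0.29,-0.17,-0.117,0,0,-0.36,0.09],[-0.325,-0.19,-0.117,0,0,-0.4,0.09],[-0.36,-0.21,-0.117,0,0,-0.44,0.09],[-0.39,-0.23,-0.117,0,0,-0.46,0.09]]

```text
time_s: 1.15
tool_pos: [502.6, 347.1, 330.9]
tcp_rot: [-0.096, 0.995, -0.0, 0.0]
wrist_force: [1.0, 2.4, -0.7]
finger_gap: 0.989
finger_force: 0.0
```

```bash
python3 - <<'E'
from h import *
o=robot.get_obs();print(o['time_s'],o['tool_pos'],o['wrist_force'],R.from_quat(o['tcp_rot']).as_matrix().round(3),o['joints'])
c=imaging.calibration('wrist')
im=imaging.camera('wrist');np.save('pan.npy',im);np.save('panc.npy',c,allow_pickle=True)
save('pan.png',im,s=1.5)
E
```

```text
1.15 [502.60239602 347.14963745 330.93663628] [ 0.99472891  2.38431185 -0.69715125] [[-0.982 -0.191  0.   ]
 [-0.191  0.982 -0.   ]
 [-0.    -0.    -1.   ]] [ 5.66340884e-01  1.20545602e-01  1.83531447e+00 -8.46789635e-05
  1.18562440e+00 -1.19648010e+00]
```

View pics/pan.png

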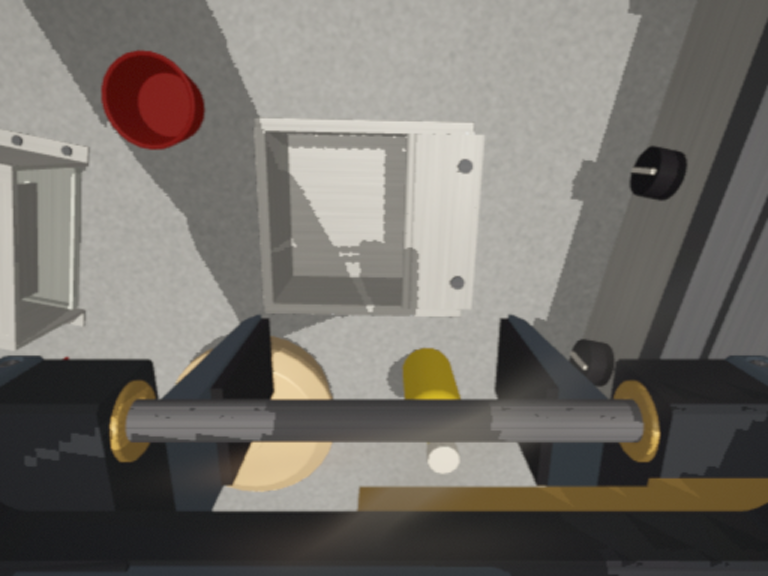

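The pan is fully in view: hem line from about (412,133) to (407,312), left rim x≈262, ledge bolts at (465,166) and (457,283) (768-wide picture). Next I read the hem edge numerically and compute the view of the rest.

```bash
python3 - <<'E'
from h import *
im=np.load('pan.npy');c=np.load('panc.npy',allow_pickle=True).item()
g=cv2.cvtColor(im,cv2.COLOR_RGB2GRAY)
for r in (92,100,115,130,145,160,175,190,200,204): print(r,g[r,262:292].tolist())
for r in(120,150,180): print('L',r,g[r,168:190].tolist())
for q in(200,225,250): print('T',q,g[76:96,q].tolist(),g[194:216,q].tolist())
f=lambda n,p,z:print(n,w(c,np.array(p)/1.5,z).round(1).tolist())
f('hem',[(412,133),(407,312)],104)
f('rim corners',[(258,120),(264,314)],100)
f('ledge',[(484,134),(471,309)],106)
o=robot.get_obs()
print(move([640,-17,330],R.from_matrix(np.array([[-1,0.03,0],[0.03,1,0],[0,0,-1]]))))
E
```

```text
92 [145, 144, 140, 139, 138, 138, 137, 137, 136, 149, 173, 193, 206, 202, 187, 186, 202, 211, 211, 211, 212, 212, 211, 210, 210, 212, 212, 212, 214, 215]
100 [139, 139, 139, 139, 138, 145, 182, 196, 169, 154, 177, 197, 204, 197, 184, 197, 210, 210, 210, 211, 212, 211, 210, 209, 211, 212, 212, 212, 214, 215]
115 [137, 137, 137, 137, 138, 138, 138, 138, 143, 166, 189, 204, 203, 191, 189, 203, 210, 209, 209, 211, 211, 209, 209, 210, 211, 212, 212, 213, 214, 213]
130 [136, 135, 135, 135, 135, 135, 134, 133, 151, 179, 196, 201, 195, 185, 197, 207, 208, 208, 208, 208, 208, 208, 208, 210, 211, 210, 211, 211, 211, 210]
145 [136, 136, 136, 136, 136, 136, 136, 141, 166, 188, 201, 199, 188, 183, 196, 204, 205, 206, 206, 205, 206, 207, 208, 209, 207, 207, 208, 208, 208, 208]
160 [136, 136, 136, 136, 137, 136, 135, 153, 179, 195, 200, 194, 182, 191, 201, 204, 205, 204, 202, 203, 205, 206, 206, 206, 205, 204, 206, 206, 206, 205]
175 [135, 135, 135, 135, 135, 134, 128, 128, 133, 134, 131, 124, 126, 131, 134, 136, 146, 180, 199, 203, 205, 205, 205, 203, 201, 202, 203, 203, 203, 201]
190 [104, 103, 1
[... 984 characters left out ...]
112]
T 225 [172, 173, 173, 176, 211, 214, 212, 209, 207, 207, 210, 201, 139, 107, 135, 144, 143, 142, 141, 140] [102, 102, 101, 102, 103, 101, 102, 102, 108, 127, 134, 137, 137, 136, 133, 130, 133, 171, 173, 172, 171, 172]
T 250 [172, 177, 180, 181, 195, 214, 214, 214, 212, 210, 212, 210, 183, 118, 129, 141, 141, 140, 141, 140] [103, 101, 101, 102, 103, 102, 102, 102, 104, 118, 138, 137, 137, 137, 136, 137, 152, 175, 176, 175, 176, 175]
hem [[407.4, 352.7, 104.0], [559.8, 380.4, 104.0]]
rim corners [[421.4, 227.2, 100.0], [588.2, 252.2, 100.0]]
ledge [[397.1, 410.1, 106.0], [545.3, 436.3, 106.0]]
(array([-0.06364683, -0.37973548,  0.001405  ]), array([-0.00132688,  0.00084287,  0.2209584 ]))
```

arm_command:
  rows:
    - [[-0.003,-0.025,0,0,0,0.02,0.09],[-0.008,-0.06,0,0,0,0.045,0.09],[-0.013,-0.1,0,0,0,0.07,0.09],[-0.018,-0.14,0,0,0,0.09,0.09],[-0.023,-0.18,0,0,0,0.11,0.09],[-0.028,-0.22,0,0,0,0.13,0.09],[-0.033,-0.26,0,0,0,0.15,0.09],[-0.038,-0.3,0,0,0,0.17,0.09],[-0.043,-0.34,0,0,0,0.19,0.09],[-0.046,-0.365,0,0,0,0.21,0.09],[-0.048,-0.38,0,0,0,0.22,0.09],[-0.048,-0.38,0,0,0,0.22,0.09]]

```text
time_s: 2.2
tool_pos: [620.6, -17.1, 330.6]
tcp_rot: [0.016, 1.0, -0.0, -0.0]
wrist_force: [-0.5, -0.2, 0.9]
finger_gap: 0.988
finger_force: 0.0
```

```bash
python3 - <<'E'
from h import *
o=robot.get_obs();print(o['time_s'],o['tool_pos'],o['wrist_force'],R.from_quat(o['tcp_rot']).as_matrix().round(3))
c=imaging.calibration('wrist')
im=imaging.camera('wrist');np.save('rest.npy',im);np.save('restc.npy',c,allow_pickle=True)
save('rest.png',im,s=1.5)
p=np.load('panc.npy',allow_pickle=True).item()
print(w(p,[(271.5,92),(267.5,204)],104))
E
```

```text
2.2 [620.61011911 -17.14101392 330.5952062 ] [-0.51119006 -0.18186738  0.90607767] [[-0.999  0.033 -0.   ]
 [ 0.033  0.999 -0.   ]
 [ 0.    -0.    -1.   ]]
[[411.95799034 349.6746948  104.        ]
 [555.13896914 374.12102848 104.        ]]
```

View pics/rest.png

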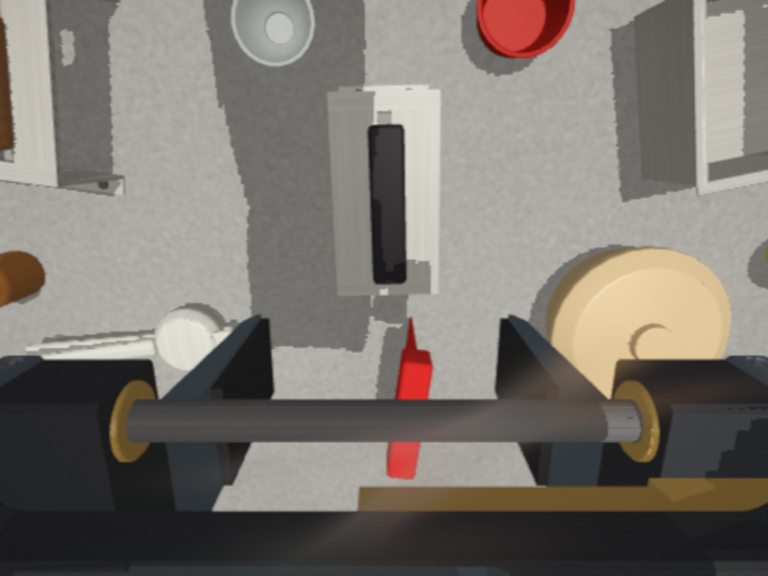

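The rest is centred at about (385,192) with the black handle corners near (370,127), (404,125), (407,281), (374,283); the red decoy lies behind. Next is the rack view.

arm_command:
  rows:
    - [[0.008,-0.025,0,0,0,0.01,0.09],[0.02,-0.06,0,0,0,0.03,0.09],[0.032,-0.1,0,0,0,0.04,0.09],[0.045,-0.14,0,0,0,0.05,0.09],[0.058,-0.18,0,0,0,0.065,0.09],[0.071,-0.22,0,0,0,0.08,0.09],[0.084,-0.26,0,0,0,0.095,0.09],[0.097,-0.3,0,0,0,0.11,0.09],[0.105,-0.325,0,0,0,0.12,0.09],[0.109,-0.336,0,0,0,0.127,0.09],[0.109,-0.336,0,0,0,0.127,0.09],[0.109,-0.336,0,0,0,0.127,0.09]]

```text
time_s: 3.25
tool_pos: [501.6, -346.4, 330.8]
tcp_rot: [0.078, 0.997, 0.0, -0.0]
wrist_force: [0.1, 0.2, -0.0]
finger_gap: 0.985
finger_force: 0.0
```

```bash
python3 - <<'E'
from h import *
o=robot.get_obs();print(o['time_s'],o['tool_pos'],R.from_quat(o['tcp_rot']).as_matrix().round(3))
c=imaging.calibration('wrist')
im=imaging.camera('wrist');np.save('rack.npy',im);np.save('rackc.npy',c,allow_pickle=True)
save('rack.png',im,(100,20,400,220),2.6)
im=np.load('rest.npy');c=np.load('restc.npy',allow_pickle=True).item()
m=(im.max(2)<75).astype(np.uint8);m[:70]=0;m[200:]=0;m[:,:230]=0;m[:,285:]=0
cs=max(cv2.findContours(m,0,1)[0],key=cv2.contourArea)
b=cv2.boxPoints(cv2.minAreaRect(cs));P=w(c,b,141);print(b.round(1).tolist(),P.round(1).tolist(),P.mean(0))
t=w(c,np.array([(370,127),(404,125),(407,281),(374,283)])/1.5,141);print(t.round(1).tolist(),t.mean(0))
t=w(c,np.array([(328,92),(441,89),(438,292),(337,295)])/1.5,105);print('rest',t.round(1).tolist(),t.mean(0))
E
```

```text
3.25 [ 501.55466155 -346.40112881  330.78955536] [[-0.988  0.156 -0.   ]
 [ 0.156  0.988  0.001]
 [ 0.     0.001 -1.   ]]
[[244.8000030517578, 83.19999694824219], [267.8999938964844, 82.5999984741211], [270.29998779296875, 187.89999389648438], [247.1999969482422, 188.5]] [[523.0, -25.8, 141.0], [523.3, -0.3, 141.0], [644.3, -0.0, 141.0], [644.0, -28.1, 141.0]] [583.652812   -13.55987629 141.        ]
[[524.7, -23.9, 141.0], [524.1, 1.2, 141.0], [643.5, 1.2, 141.0], [644.3, -25.5, 141.0]] [584.15490904 -11.73089037 141.        ]
rest [[495.7, -57.1, 105.0], [496.4, 32.6, 105.0], [665.0, 30.3, 105.0], [664.9, -60.2, 105.0]] [580.4924539  -13.57563346 105.        ]
```

View pics/rack.png

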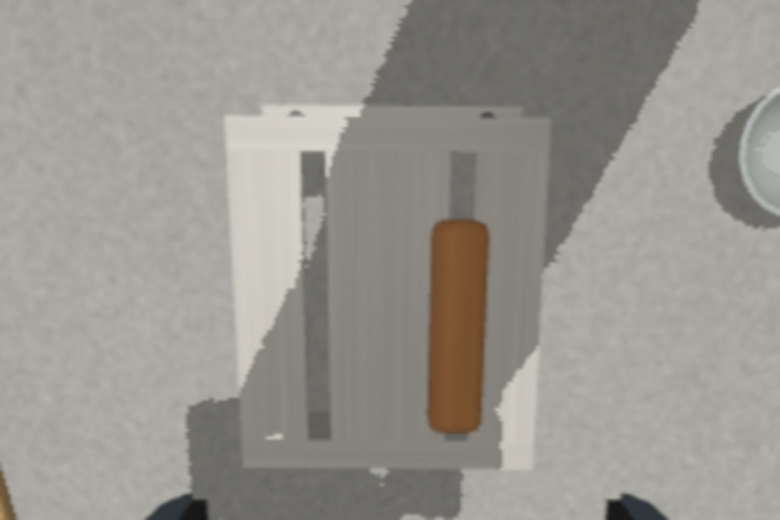

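The rack shows its free slot at crop corners (301,152), (325,152), (331,440), (308,440), and the small scraper's handle at (458,327).

arm_command:
  rows:
    - [[-0.002,0.025,0,0,0,-0.01,0.09],[-0.005,0.06,0,0,0,-0.03,0.09],[-0.009,0.1,0,0,0,-0.04,0.09],[-0.012,0.14,0,0,0,-0.06,0.09],[-0.015,0.18,0,0,0,-0.08,0.09],[-0.019,0.22,0,0,0,-0.1,0.09],[-0.022,0.26,0.01,0,0,-0.12,0.09],[-0.025,0.3,0.03,0,0,-0.13,0.09],[-0.027,0.33,0.06,0,0,-0.14,0.09],[-0.0285,0.342,0.09,0,0,-0.145,0.09],[-0.0285,0.342,0.12,0,0,-0.145,0.09],[-0.0285,0.342,0.13,0,0,-0.145,0.09]]

```text
time_s: 4.3
tool_pos: [580.4, -11.3, 197.0]
tcp_rot: [0.004, 1.0, 0.0, -0.002]
wrist_force: [-1.6, -0.4, -0.8]
finger_gap: 0.986
finger_force: 0.0
```

```bash
python3 - <<'E'
from h import *
o=robot.get_obs();print(o['time_s'],o['tool_pos'],R.from_quat(o['tcp_rot']).as_matrix().round(4),o['wrist_force'])
c=np.load('rackc.npy',allow_pickle=True).item()
f=lambda n,p,z:print(n,(t:=w(c,(np.array(p)+.5)/2.6-.5+[100,20],z)).round(1).tolist(),t.mean(0).round(1))
f('slot',[(301,152),(325,152),(331,440),(308,440)],105)
f('top',[(225,116),(550,116),(533,469),(243,467)],105)
f('small',[(434,222),(488,222),(482,430),(430,430)],131)
c=imaging.calibration('wrist');im=imaging.camera('wrist')
m=(im.max(2)<75).astype(np.uint8);save('grasp.png',im,s=1.2)
E
```

```text
4.3 [580.44598586 -11.25596125 196.97162024] [[-1.0e+00  7.9e-03 -5.0e-03]
 [ 7.9e-03  1.0e+00  5.0e-04]
 [ 5.0e-03  4.0e-04 -1.0e+00]] [-1.64797293 -0.40287798 -0.77648853]
slot [[390.6, -378.0, 105.0], [392.4, -367.0, 105.0], [530.0, -389.5, 105.0], [528.1, -401.2, 105.0]] [ 460.3 -383.9  105. ]
top [[369.9, -409.5, 105.0], [393.1, -261.9, 105.0], [561.8, -288.7, 105.0], [537.2, -437.2, 105.0]] [ 465.5 -349.3  105. ]
small [[430.7, -322.3, 131.0], [434.4, -298.6, 131.0], [529.3, -313.6, 131.0], [525.4, -338.2, 131.0]] [ 479.9 -318.2  131. ]
```

View pics/grasp.png

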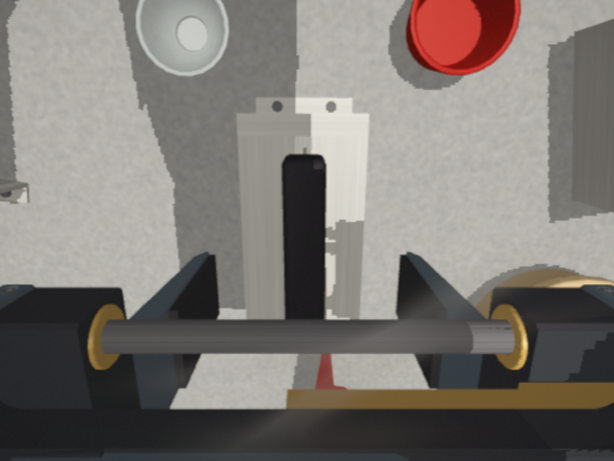

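The handle lies centred between the open fingers (handle x≈304, fingers' middle ≈307). I descend and grip.

arm_command:
  rows:
    - [[0,0,0,0,0,0,0.09],[0,0,0.01,0,0,0,0.09],[0,0,0.025,0,0,0,0.09],[0,0,0.04,0,0,0,0.09],[0,0,0.055,0,0,0,0.09],[0,0,0.068,0,0,0,0.09],[0,0,0.078,0,0,0,0.09],[0,0,0.085,0,0,0,0.09],[0,0,0.09,0,0,0,0.09],[0,0,0.09,0,0,0,0.09],[0,0,0.09,0,0,0,0.09],[0,0,0.09,0,0,0,0.09]]

```text
time_s: 5.35
tool_pos: [583.2, -14.3, 111.5]
tcp_rot: [0.006, 1.0, -0.0, 0.0]
wrist_force: [-1.0, 0.1, -0.7]
finger_gap: 0.987
finger_force: 0.0
```

arm_command:
  rows:
    - [[0,0,0,0,0,0,0.06],[0,0,0,0,0,0,0.04],[0,0,0,0,0,0,0.035],[0,0,0,0,0,0,0.03],[0,0,0,0,0,0,0.025],[0,0,0,0,0,0,0.02],[0,0,0,0,0,0,0.02],[0,0,0,0,0,0,0.02],[0,0,0,0,0,0,0.02],[0,0,0,0,0,0,0.02],[0,0,0,0,0,0,0.02],[0,0,0,0,0,0,0.02]]

```text
time_s: 6.35
tool_pos: [582.7, -14.2, 110.9]
tcp_rot: [0.006, 1.0, 0.0, -0.0]
wrist_force: [0.1, 1.4, 0.2]
finger_gap: 0.306
finger_force: 30.0
```

arm_command:
  rows:
    - [[0,0,-0.003,0,0,0,0.02],[0,0,-0.01,0,0,0,0.02],[0,0,-0.025,0,0,0,0.02],[0,0,-0.04,0,0,0,0.02],[0,0,-0.055,0,0,0,0.02],[0,0,-0.07,0,0,0,0.02],[0,0,-0.085,0,0,0,0.02],[0,0,-0.1,0,0,0,0.02],[0,0,-0.115,0,0,0,0.02],[0,0,-0.122,0,0,0,0.02],[0,0,-0.125,0,0,0,0.02],[0,0,-0.125,0,0,0,0.02]]

```text
time_s: 7.35
tool_pos: [582.8, -14.3, 236.4]
tcp_rot: [0.006, 1.0, -0.0, 0.0]
wrist_force: [-0.3, 0.6, -3.5]
finger_gap: 0.308
finger_force: 30.0
```

arm_command:
  rows:
    - [[0.004,0.013,0,0,0,-0.01,0.02],[0.011,0.04,0,0,0,-0.03,0.02],[0.021,0.072,0,0,0,-0.05,0.02],[0.031,0.108,0,0,0,-0.07,0.02],[0.041,0.144,0,0,0,-0.085,0.02],[0.052,0.18,0,0,0,-0.1,0.02],[0.062,0.216,0,0,0,-0.12,0.02],[0.072,0.252,0,0,0,-0.14,0.02],[0.082,0.285,0,0,0,-0.155,0.02],[0.09,0.313,0,0,0,-0.17,0.02],[0.095,0.33,0,0,0,-0.18,0.02],[0.096,0.334,0,0,0,-0.181,0.02]]

```text
time_s: 8.35
tool_pos: [488.8, 323.4, 234.8]
tcp_rot: [-0.086, 0.996, -0.0, -0.001]
wrist_force: [0.1, -0.1, -3.5]
finger_gap: 0.302
finger_force: 30.0
```

arm_command:
  rows:
    - [[0,0,0,0,0,0,0.02],[0,0,0,0,0,0,0.02],[0,0,0,0,0,0,0.02],[0,0,0,0,0,0,0.02]]

```text
time_s: 8.68
tool_pos: [490.9, 319.9, 235.7]
tcp_rot: [-0.084, 0.996, -0.0, -0.0]
wrist_force: [0.9, 0.2, -3.1]
finger_gap: 0.304
finger_force: 30.0
```

```bash
python3 - <<'E'
from h import *
o=robot.get_obs();print(o['time_s'],o['tool_pos'],R.from_quat(o['tcp_rot']).as_matrix().round(4),o['wrist_force'],o['torque'],o['finger_gap'],o['joints'])
im=imaging.camera('wrist');save('held.png',im,s=1.2)
E
```

```text
8.6833 [490.86615107 319.94316237 235.7352071 ] [[-9.859e-01 -1.672e-01 -3.000e-04]
 [-1.672e-01  9.859e-01 -2.000e-04]
 [ 3.000e-04 -2.000e-04 -1.000e+00]] [ 0.92101587  0.20482761 -3.11475747] [0.04576254 0.05823193 0.04555107] 0.30396291586848945 [ 5.37893276e-01  1.75145389e-01  1.95588894e+00 -8.98435605e-05
  1.01090231e+00 -1.20086324e+00]
```

View pics/held.png

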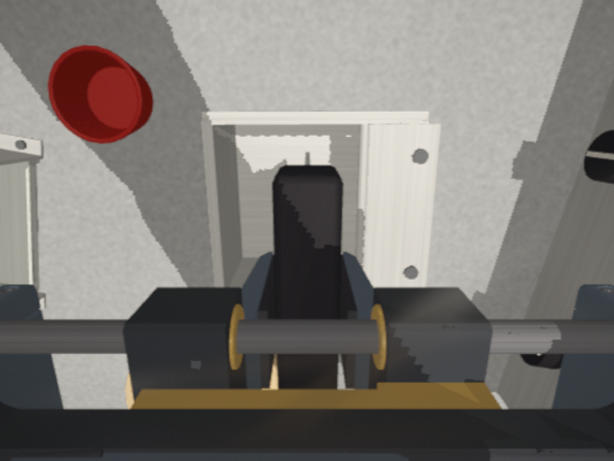

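arm_command:
  rows:
    - [[0,0,0.006,0,0,0,0.02],[0,0,0.018,0,0,0,0.02],[0,0,0.034,0,0,0,0.02],[0,0,0.05,0,0,0,0.02],[0,0,0.066,0,0,0,0.02],[0,0,0.082,0,0,0,0.02],[0,0,0.096,0,0,0,0.02],[0,0.005,0.106,0,0,0,0.02],[0,0.012,0.111,0,0,0,0.02],[0,0.02,0.112,0,0,0,0.02],[0,0.027,0.112,0,0,0,0.02],[0,0.031,0.112,0,0,0,0.02]]

```text
time_s: 9.73
tool_pos: [485.7, 352.9, 124.6]
tcp_rot: [-0.085, 0.996, 0.0, 0.001]
wrist_force: [-0.6, 0.0, -2.3]
finger_gap: 0.304
finger_force: 30.0
```

arm_command:
  rows:
    - [[0,0,0,0,0,0,0.02],[0,0,0,0,0,0,0.02],[0,0,0,0,0,0,0.02],[0,0.001,0,0,0,0,0.02],[0,0.002,0,0,0,0,0.02],[0,0.003,0,0,0,0,0.02],[0,0.004,0,0,0,0,0.02],[0,0.004,0,0,0,0,0.02],[0,0.004,0,0,0,0,0.02]]

```text
time_s: 10.48
tool_pos: [484.8, 355.4, 123.9]
tcp_rot: [-0.085, 0.996, -0.0, -0.0]
wrist_force: [0.1, 0.4, -3.1]
finger_gap: 0.303
finger_force: 30.0
```

arm_command:
  rows:
    - [[0,0.0005,0,0,0,0,0.02],[0,0.001,0,0,0,0,0.02],[0,0.0015,0,0,0,0,0.02],[0,0.002,0,0,0,0,0.02],[0,0.0025,0,0,0,0,0.02],[0,0.003,0,0,0,0,0.02],[0,0.003,0,0,0,0,0.02],[0,0.003,0,0,0,0,0.02]]

```text
time_s: 11.15
tool_pos: [484.3, 358.3, 123.9]
tcp_rot: [-0.085, 0.996, -0.0, -0.0]
wrist_force: [0.5, -0.1, -2.4]
finger_gap: 0.308
finger_force: 30.0
```

arm_command:
  rows:
    - [[0,0.0005,0,0,0,0,0.02],[0,0.001,0,0,0,0,0.02],[0,0.001,0,0,0,0,0.02],[0,0.001,0,0,0,0,0.02],[0,0.001,0,0,0,0,0.02]]

```text
time_s: 11.57
tool_pos: [484.1, 359.1, 123.9]
tcp_rot: [-0.085, 0.996, -0.0, -0.0]
wrist_force: [0.1, -3.3, -3.1]
finger_gap: 0.306
finger_force: 30.0
```

arm_command:
  rows:
    - [[0,0.0005,0,0,0,0,0.02],[0,0.0005,0,0,0,0,0.02],[0,0.0005,0,0,0,0,0.02],[0,0.0005,0,0,0,0,0.02]]

```text
time_s: 11.9
tool_pos: [484.1, 359.2, 123.9]
tcp_rot: [-0.085, 0.996, -0.001, -0.0]
wrist_force: [2.0, -7.5, -0.6]
finger_gap: 0.308
finger_force: 30.0
```

```bash
python3 - <<'E'
from h import *
o=robot.get_obs();print(o['time_s'],o['tool_pos'],o['wrist_force'],o['torque'],R.from_quat(o['tcp_rot']).as_rotvec())
E
```

```text
11.9 [484.10220734 359.24226163 123.90327273] [ 2.04034566 -7.46507643 -0.55238123] [-1.44082807 -0.33878342  0.21914985] [ 2.66202702e-01 -3.13014372e+00  1.63926417e-03]
```

arm_command:
  rows:
    - [[0,0,-0.001,0,0,0,0.02],[0,0,-0.003,0,0,0,0.02],[0,0,-0.005,0,0,0,0.02],[0,0,-0.007,0,0,0,0.02],[0,0,-0.009,0,0,0,0.02],[0,0,-0.011,0,0,0,0.02],[0,0,-0.013,0,0,0,0.02],[0,0,-0.015,0,0,0,0.02]]

```text
time_s: 12.57
tool_pos: [483.6, 359.1, 138.5]
tcp_rot: [-0.085, 0.996, -0.001, -0.001]
wrist_force: [1.1, -5.4, -4.8]
finger_gap: 0.309
finger_force: 30.0
```

arm_command:
  rows:
    - [[0,0,-0.002,0,0,0,0.02],[0,0,-0.004,0,0,0,0.02],[0,0,-0.006,0,0,0,0.02],[0,0,-0.008,0,0,0,0.02],[0,0,-0.01,0,0,0,0.02],[0,0,-0.012,0,0,0,0.02],[0,0,-0.014,0,0,0,0.02],[0,0,-0.016,0,0,0,0.02]]

```text
time_s: 13.23
tool_pos: [483.6, 359.2, 154.5]
tcp_rot: [-0.085, 0.996, -0.001, -0.001]
wrist_force: [1.0, -4.7, -5.1]
finger_gap: 0.306
finger_force: 30.0
```

arm_command:
  rows:
    - [[0,0,-0.002,0,0,0,0.02],[0,0,-0.004,0,0,0,0.02],[0,0,-0.006,0,0,0,0.02],[0,0.0001,-0.008,0,0,0,0.02],[0,0.0001,-0.01,0,0,0,0.02],[0,0.0002,-0.012,0,0,0,0.02],[0,0.0002,-0.014,0,0,0,0.02],[0,0.0002,-0.016,0,0,0,0.02]]

```text
time_s: 13.9
tool_pos: [483.6, 359.3, 170.5]
tcp_rot: [-0.085, 0.996, -0.001, -0.001]
wrist_force: [1.4, -6.6, -5.5]
finger_gap: 0.304
finger_force: 30.0
```

arm_command:
  rows:
    - [[0,0,-0.002,0,0,0,0.02],[0,0,-0.004,0,0,0,0.02],[0,0,-0.006,0,0,0,0.02],[0,0,-0.008,0,0,0,0.02],[0,0,-0.01,0,0,0,0.02],[0,0,-0.012,0,0,0,0.02],[0,0,-0.014,0,0,0,0.02],[0,0,-0.016,0,0,0,0.02]]

```text
time_s: 14.57
tool_pos: [483.6, 359.3, 186.5]
tcp_rot: [-0.085, 0.996, -0.001, -0.001]
wrist_force: [1.0, -4.8, -5.6]
finger_gap: 0.305
finger_force: 30.0
```

arm_command:
  rows:
    - [[0,0,-0.002,0,0,0,0.02],[0,0,-0.004,0,0,0,0.02],[0,0,-0.006,0,0,0,0.02],[0,0,-0.008,0,0,0,0.02],[0,0,-0.011,0,0,0,0.02],[0,0,-0.015,0,0,0,0.02],[0,0,-0.02,0,0,0,0.02],[0,-0.004,-0.028,0,0,0,0.02],[0,-0.012,-0.036,0,0,0,0.02],[0,-0.022,-0.044,0,0,0,0.02],[0,-0.032,-0.049,0,0,0,0.02],[0,-0.037,-0.05,0,0,0,0.02]]

```text
time_s: 15.57
tool_pos: [490.9, 322.3, 238.5]
tcp_rot: [-0.084, 0.996, 0.0, 0.001]
wrist_force: [0.4, -0.1, -2.4]
finger_gap: 0.303
finger_force: 30.0
```

arm_command:
  rows:
    - [[0,0,0,0,0,0.04,0.02],[0,0,0,0,0,0.1,0.02],[0,0,0,0,0,0.2,0.02],[0,0,0,0,0,0.31,0.02],[0,0,0,0,0,0.43,0.02],[0,0,0,0,0,0.55,0.02],[0,0,0,0,0,0.67,0.02],[0,0,0,0,0,0.79,0.02],[0,0,0,0,0,0.91,0.02],[0,0,0,0,0,1.03,0.02],[0,0,0,0,0,1.13,0.02],[0,0,0,0,0,1.2,0.02]]

```text
time_s: 16.57
tool_pos: [490.3, 322.9, 236.9]
tcp_rot: [0.496, 0.869, -0.0, -0.0]
wrist_force: [-0.1, 0.8, -2.4]
finger_gap: 0.305
finger_force: 30.0
```

arm_command:
  rows:
    - [[0,0,0,0,0,0.06,0.02],[0,0,0,0,0,0.14,0.02],[0,0,0,0,0,0.24,0.02],[0,0,0,0,0,0.35,0.02],[0,0,0,0,0,0.46,0.02],[0,0,0,0,0,0.58,0.02],[0,0,0,0,0,0.7,0.02],[0,0,0,0,0,0.82,0.02],[0,0,0,0,0,0.94,0.02],[0,0,0,0,0,1.05,0.02],[0,0,0,0,0,1.14,0.02],[0,0,0,0,0,1.2,0.02]]

```text
time_s: 17.57
tool_pos: [490.3, 322.9, 236.9]
tcp_rot: [0.899, 0.437, -0.0, -0.0]
wrist_force: [-0.5, 0.4, -3.1]
finger_gap: 0.305
finger_force: 30.0
```

arm_command:
  rows:
    - [[0,0,0,0,0,0.06,0.02],[0,0,0,0,0,0.14,0.02],[0,0,0,0,0,0.24,0.02],[0,0,0,0,0,0.35,0.02],[0,0,0,0,0,0.46,0.02],[0,0,0,0,0,0.56,0.02],[0,0,0,0,0,0.65,0.02],[0,0,0,0,0,0.71,0.02],[0,0,0,0,0,0.741,0.02],[0,0,0,0,0,0.741,0.02],[0,0,0,0,0,0.741,0.02],[0,0,0,0,0,0.741,0.02]]

```text
time_s: 18.57
tool_pos: [490.3, 323.2, 236.9]
tcp_rot: [0.996, 0.085, -0.0, 0.0]
wrist_force: [-1.1, -0.2, -2.7]
finger_gap: 0.302
finger_force: 30.0
```

```bash
python3 - <<'E'
from h import *
o=robot.get_obs();print(o['time_s'],o['tool_pos'],R.from_quat(o['tcp_rot']).as_matrix().round(4),o['wrist_force'],o['torque'],o['finger_gap'],o['joints'])
print(move([484+.168*40,360.6-.986*40,236]))
im=imaging.camera('side');c=imaging.calibration('side')
q=proj(c,o['tool_pos'])[0];print(q);x,y=q.astype(int);save('side2.png',im,(x-70,y-50,x+70,y+55),5)
E
```

```text
18.5667 [490.25712681 323.20906762 236.87850412] [[ 9.855e-01  1.699e-01 -1.000e-04]
 [ 1.699e-01 -9.855e-01 -1.000e-04]
 [-1.000e-04  0.000e+00 -1.000e+00]] [-1.11914817 -0.16689291 -2.72983731] [-0.06450015  0.15754226  0.0132708 ] 0.3024792995415453 [ 5.43174426e-01  1.75774519e-01  1.95280316e+00 -9.11716836e-06
  1.01310901e+00  1.94322061e+00]
(array([0.00010803, 0.00209789, 0.00087858]), None)
[193.51192784 114.90601278]
```

View pics/side2.png

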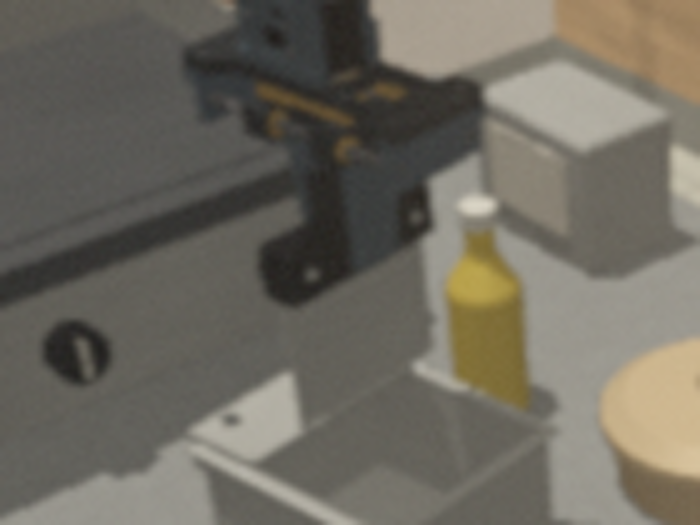

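The scraper hangs upright in the grip after the half turn, above the pan and clear of the bottle. Second wipe.

arm_command:
  rows:
    - [[0,0,0.006,0,0,0,0.02],[0,0,0.018,0,0,0,0.02],[0,0,0.034,0,0,0,0.02],[0,0,0.05,0,0,0,0.02],[0,0,0.066,0,0,0,0.02],[0,0,0.082,0,0,0,0.02],[0,0,0.096,0,0,0,0.02],[0,-0.005,0.106,0,0,0,0.02],[0,-0.012,0.111,0,0,0,0.02],[0,-0.02,0.113,0,0,0,0.02],[0,-0.026,0.113,0,0,0,0.02],[0,-0.03,0.113,0,0,0,0.02]]

```text
time_s: 19.62
tool_pos: [485.3, 354.4, 124.5]
tcp_rot: [0.996, 0.085, 0.0, -0.0]
wrist_force: [0.2, 1.0, -1.9]
finger_gap: 0.307
finger_force: 30.0
```

arm_command:
  rows:
    - [[0,0,0,0,0,0,0.02],[0,0,0,0,0,0,0.02],[0,0,0,0,0,0,0.02],[0,-0.001,0,0,0,0,0.02],[0,-0.002,0,0,0,0,0.02],[0,-0.003,0,0,0,0,0.02],[0,-0.004,0,0,0,0,0.02],[0,-0.004,0,0,0,0,0.02],[0,-0.004,0,0,0,0,0.02]]

```text
time_s: 20.37
tool_pos: [484.5, 357.0, 123.9]
tcp_rot: [0.996, 0.085, 0.0, 0.0]
wrist_force: [-0.3, -1.2, -3.4]
finger_gap: 0.304
finger_force: 30.0
```

arm_command:
  rows:
    - [[0,-0.0005,0,0,0,0,0.02],[0,-0.001,0,0,0,0,0.02],[0,-0.0015,0,0,0,0,0.02],[0,-0.002,0,0,0,0,0.02],[0,-0.002,0,0,0,0,0.02],[0,-0.002,0,0,0,0,0.02],[0,-0.002,0,0,0,0,0.02]]

```text
time_s: 20.95
tool_pos: [484.2, 359.0, 123.9]
tcp_rot: [0.996, 0.085, 0.0, -0.0]
wrist_force: [0.5, 0.2, -2.8]
finger_gap: 0.306
finger_force: 30.0
```

arm_command:
  rows:
    - [[0,-0.0004,0,0,0,0,0.02],[0,-0.0008,0,0,0,0,0.02],[0,-0.0008,0,0,0,0,0.02],[0,-0.0008,0,0,0,0,0.02],[0,-0.0008,0,0,0,0,0.02]]

```text
time_s: 21.37
tool_pos: [484.1, 359.2, 123.9]
tcp_rot: [0.996, 0.085, -0.0, 0.001]
wrist_force: [1.4, -5.6, -0.5]
finger_gap: 0.303
finger_force: 30.0
```

arm_command:
  rows:
    - [[0,-0.0002,0,0,0,0,0.02],[0,-0.0002,-0.001,0,0,0,0.02],[0,-0.0002,-0.003,0,0,0,0.02],[0,-0.0002,-0.005,0,0,0,0.02],[0,-0.0002,-0.007,0,0,0,0.02],[0,-0.0002,-0.009,0,0,0,0.02],[0,-0.0002,-0.011,0,0,0,0.02],[0,-0.0002,-0.013,0,0,0,0.02],[0,-0.0002,-0.015,0,0,0,0.02]]

```text
time_s: 22.12
tool_pos: [483.5, 359.1, 138.4]
tcp_rot: [0.996, 0.085, -0.001, 0.001]
wrist_force: [1.0, -5.3, -5.6]
finger_gap: 0.303
finger_force: 30.0
```

arm_command:
  rows:
    - [[0,0,-0.002,0,0,0,0.02],[0,0,-0.004,0,0,0,0.02],[0,0,-0.006,0,0,0,0.02],[0,0,-0.008,0,0,0,0.02],[0,0,-0.01,0,0,0,0.02],[0,0,-0.012,0,0,0,0.02],[0,0,-0.014,0,0,0,0.02],[0,0,-0.016,0,0,0,0.02]]

```text
time_s: 22.78
tool_pos: [483.5, 359.2, 154.4]
tcp_rot: [0.996, 0.085, -0.001, 0.001]
wrist_force: [1.6, -4.7, -5.9]
finger_gap: 0.303
finger_force: 30.0
```

arm_command:
  rows:
    - [[0,0,-0.002,0,0,0,0.02],[0,0,-0.004,0,0,0,0.02],[0,0,-0.006,0,0,0,0.02],[0,-0.0001,-0.008,0,0,0,0.02],[0,-0.0001,-0.01,0,0,0,0.02],[0,-0.0002,-0.012,0,0,0,0.02],[0,-0.0002,-0.014,0,0,0,0.02],[0,-0.0002,-0.016,0,0,0,0.02]]

```text
time_s: 23.45
tool_pos: [483.5, 359.2, 170.3]
tcp_rot: [0.996, 0.085, -0.001, 0.001]
wrist_force: [0.9, -6.1, -6.5]
finger_gap: 0.309
finger_force: 30.0
```

arm_command:
  rows:
    - [[0,0,-0.002,0,0,0,0.02],[0,0,-0.004,0,0,0,0.02],[0,0,-0.006,0,0,0,0.02],[0,0,-0.008,0,0,0,0.02],[0,0,-0.01,0,0,0,0.02],[0,0,-0.012,0,0,0,0.02],[0,0,-0.014,0,0,0,0.02],[0,0,-0.016,0,0,0,0.02]]

```text
time_s: 24.12
tool_pos: [483.5, 359.3, 186.4]
tcp_rot: [0.996, 0.085, -0.001, 0.001]
wrist_force: [0.8, -4.9, -6.2]
finger_gap: 0.303
finger_force: 30.0
```

arm_command:
  rows:
    - [[0,0,-0.002,0,0,0,0.02],[0,0,-0.004,0,0,0,0.02],[0,0,-0.006,0,0,0,0.02],[0,0,-0.008,0,0,0,0.02],[0,0,-0.011,0,0,0,0.02],[0,0,-0.015,0,0,0,0.02],[0,0,-0.02,0,0,0,0.02],[0,0.004,-0.028,0,0,0,0.02],[0,0.012,-0.036,0,0,0,0.02],[0,0.022,-0.044,0,0,0,0.02],[0,0.032,-0.049,0,0,0,0.02],[0,0.037,-0.05,0,0,0,0.02]]

```text
time_s: 25.12
tool_pos: [490.9, 322.5, 238.5]
tcp_rot: [0.996, 0.084, 0.001, -0.0]
wrist_force: [-0.2, 0.8, -2.5]
finger_gap: 0.308
finger_force: 30.0
```

arm_command:
  rows:
    - [[0,0,0,0,0,0,0.02],[0,0,0,0,0,0,0.02],[0,0,0,0,0,0,0.02]]

```text
time_s: 25.37
tool_pos: [490.1, 323.6, 236.6]
tcp_rot: [0.996, 0.085, -0.0, 0.0]
wrist_force: [-0.4, -0.3, -3.0]
finger_gap: 0.305
finger_force: 30.0
```

```bash
python3 - <<'E'
from h import *
o=robot.get_obs();print(o['time_s'],o['tool_pos'],R.from_quat(o['tcp_rot']).as_matrix().round(4),o['wrist_force'],o['joints'])
a=.165
T=R.from_matrix(np.array([[np.cos(a),-np.sin(a),0],[-np.sin(a),-np.cos(a),0],[0,0,-1]]))
print(move([460.3,-383.9,237],T),T.as_quat())
E
```

```text
25.3667 [490.0809537  323.62921502 236.60756314] [[ 9.857e-01  1.687e-01 -4.000e-04]
 [ 1.687e-01 -9.857e-01 -1.000e-04]
 [-4.000e-04  0.000e+00 -1.000e+00]] [-0.43339769 -0.30132394 -3.00423877] [5.43878417e-01 1.76366530e-01 1.95264724e+00 1.55843825e-04
 1.01298312e+00 1.94509918e+00]
(array([-1.48702280e-01,  6.92367087e-01, -3.12154018e-04]), array([9.55436573e-05, 4.16474073e-04, 3.34493042e-01])) [ 0.9965988  -0.08240645  0.          0.        ]
```

arm_command:
  rows:
    - [[-0.003,0.013,0,0,0,0,0.02],[-0.008,0.036,0,0,0,0,0.02],[-0.014,0.066,0,0,0,0,0.02],[-0.021,0.097,0,0,0,0,0.02],[-0.028,0.128,0,0,0,0,0.02],[-0.034,0.159,0,0,0,0,0.02],[-0.041,0.19,0,0,0,0,0.02],[-0.047,0.221,0,0,0,0,0.02],[-0.054,0.252,0,0,0,0,0.02],[-0.061,0.283,0,0,0,0,0.02],[-0.067,0.314,0,0,0,0,0.02],[-0.074,0.345,0,0,0,0,0.02]]

```text
time_s: 26.37
tool_pos: [474.9, -30.5, 236.8]
tcp_rot: [0.996, 0.085, -0.0, 0.0]
wrist_force: [0.4, -0.4, -3.0]
finger_gap: 0.304
finger_force: 30.0
```

arm_command:
  rows:
    - [[-0.007,0.031,0,0,0,0.02,0.02],[-0.013,0.062,0,0,0,0.05,0.02],[-0.02,0.094,0,0,0,0.08,0.02],[-0.027,0.126,0,0,0,0.12,0.02],[-0.034,0.158,0,0,0,0.16,0.02],[-0.041,0.19,0,0,0,0.2,0.02],[-0.048,0.222,0,0,0,0.24,0.02],[-0.055,0.254,0,0,0,0.27,0.02],[-0.061,0.285,0,0,0,0.3,0.02],[-0.067,0.314,0,0,0,0.32,0.02],[-0.072,0.337,0,0,0,0.334,0.02],[-0.0745,0.347,0,0,0,0.334,0.02]]

```text
time_s: 27.37
tool_pos: [460.1, -386.0, 236.6]
tcp_rot: [0.997, -0.083, -0.0, 0.0]
wrist_force: [-0.1, 0.3, -2.3]
finger_gap: 0.304
finger_force: 30.0
```

arm_command:
  rows:
    - [[0,0,0,0,0,0,0.02],[0,0,0,0,0,0,0.02],[0,0,0,0,0,0,0.02],[0,0,0,0,0,0,0.02]]

```text
time_s: 27.7
tool_pos: [460.8, -382.2, 236.9]
tcp_rot: [0.997, -0.081, -0.0, -0.0]
wrist_force: [-0.5, 0.8, -2.6]
finger_gap: 0.305
finger_force: 30.0
```

```bash
python3 - <<'E'
from h import *
o=robot.get_obs();print(o['time_s'],o['tool_pos'],R.from_quat(o['tcp_rot']).as_matrix().round(4),o['wrist_force'])
a=.165
T=R.from_matrix(np.array([[np.cos(a),-np.sin(a),0],[-np.sin(a),-np.cos(a),0],[0,0,-1]]))
print(move([460.3,-383.9,237],T))
c=imaging.calibration('side');im=imaging.camera('side');np.save('s3.npy',im)
q=proj(c,o['tool_pos'])[0];print(q)
x,y=q.astype(int);print(x-80,max(0,y-45));save('side3.png',im,(x-80,max(0,y-45),x+70,y+85),4.5)
S=np.array([460.3,-383.9,105]);u=np.array([.9864,-.1644,0]);v=np.array([.1644,.9864,0])
print('slot exp',proj(c,[S+s*70*u+t*6*v for s in(-1,1) for t in(-1,1)]).round(1).tolist())
print('blade exp',proj(c,[o['tool_pos']+[0,0,-5.9-h]+s*60*u for s in(-1,1) for h in(0,90)]).round(1).tolist())
E
```

```text
27.7 [ 460.8109561  -382.23445568  236.88531396] [[ 9.867e-01 -1.623e-01 -2.000e-04]
 [-1.623e-01 -9.867e-01  3.000e-04]
 [-2.000e-04 -3.000e-04 -1.000e+00]] [-0.542565    0.81643251 -2.62948545]
(array([-0.00023395,  0.00172635, -0.00011512]), array([-0.0002857 ,  0.0002454 ,  0.00201273]))
[380.56439505 244.38479529]
300 199
slot exp [[348.5, 300.4], [344.7, 296.5], [393.1, 272.4], [389.2, 269.0]]
blade exp [[358.7, 258.6], [351.9, 285.9], [400.1, 234.7], [391.0, 262.1]]
```

View pics/side3.png

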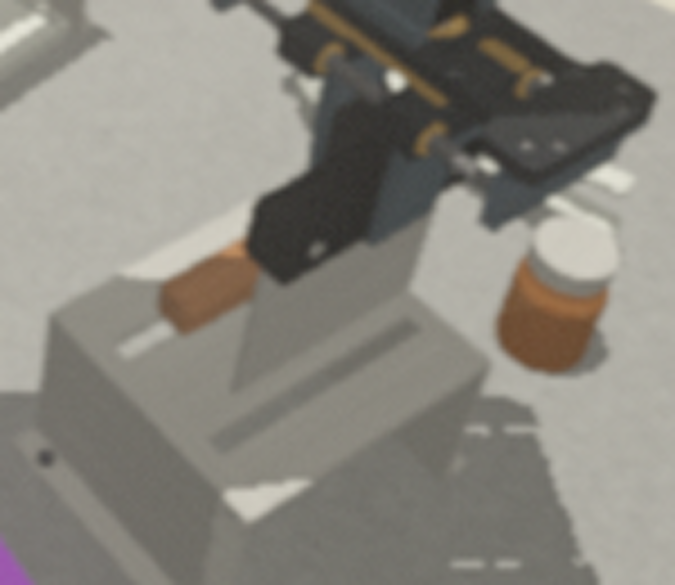

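The blade's lower corner (351.6,285.7) and the slot ends (348.7,298) and (391,270.6) fall within 1–2 px of the predictions, so I go down with a force check.

arm_command:
  rows:
    - [[0,0.001,0,0,0,0.002,0.02],[0,0.0017,0.002,0,0,0.002,0.02],[0,0.0017,0.006,0,0,0.002,0.02],[0,0.0017,0.012,0,0,0.002,0.02],[0,0.0017,0.018,0,0,0.002,0.02],[0,0.0017,0.024,0,0,0.002,0.02],[0,0.0017,0.029,0,0,0.002,0.02],[0,0.0017,0.033,0,0,0.002,0.02],[0,0.0017,0.036,0,0,0.002,0.02],[0,0.0017,0.038,0,0,0.002,0.02],[0,0.0017,0.04,0,0,0.002,0.02],[0,0.0017,0.04,0,0,0.002,0.02]]

```text
time_s: 28.75
tool_pos: [460.4, -385.1, 196.7]
tcp_rot: [0.997, -0.083, -0.0, -0.0]
wrist_force: [0.1, -0.2, -3.2]
finger_gap: 0.304
finger_force: 30.0
```

arm_command:
  rows:
    - [[0,0,0.003,0,0,0,0.02],[0,0,0.008,0,0,0,0.02],[0,0,0.014,0,0,0,0.02],[0,0,0.02,0,0,0,0.02],[0,0,0.027,0,0,0,0.02],[0,0,0.034,0,0,0,0.02],[0,0,0.041,0,0,0,0.02],[0,0,0.048,0,0,0,0.02],[0,0,0.055,0,0,0,0.02],[0,0,0.061,0,0,0,0.02],[0,0,0.065,0,0,0,0.02],[0,0,0.067,0,0,0,0.02]]

```text
time_s: 29.75
tool_pos: [460.3, -385.0, 129.2]
tcp_rot: [0.997, -0.083, -0.0, -0.0]
wrist_force: [0.9, -0.2, -2.6]
finger_gap: 0.302
finger_force: 30.0
```

arm_command:
  rows:
    - [[0,-0.001,0.002,0,0,0,0.02],[0,-0.001,0.005,0,0,0,0.02],[0,-0.001,0.008,0,0,0,0.02],[0,-0.001,0.011,0,0,0,0.02],[0,-0.001,0.014,0,0,0,0.02],[0,-0.001,0.016,0,0,0,0.02],[0,-0.001,0.017,0,0,0,0.02],[0,-0.001,0.0175,0,0,0,0.02],[0,-0.001,0.0175,0,0,0,0.02],[0,-0.001,0.0175,0,0,0,0.02]]

```text
time_s: 30.58
tool_pos: [460.7, -384.2, 112.5]
tcp_rot: [0.997, -0.083, 0.0, 0.0]
wrist_force: [0.3, -0.5, -2.8]
finger_gap: 0.306
finger_force: 30.0
```

arm_command:
  rows:
    - [[0,0,0.0003,0,0,0,0.02],[0,0,0.0006,0,0,0,0.02],[0,0,0.0006,0,0,0,0.02],[0,0,0.0006,0,0,0,0.02]]

```text
time_s: 30.92
tool_pos: [460.7, -384.1, 111.9]
tcp_rot: [0.997, -0.083, 0.0, 0.0]
wrist_force: [-0.8, 0.5, -3.2]
finger_gap: 0.303
finger_force: 30.0
```

arm_command:
  rows:
    - [[0,0,0.0004,0,0,0,0.02],[0,0,0.0008,0,0,0,0.02],[0,0,0.001,0,0,0,0.02],[0,0,0.001,0,0,0,0.02],[0,0,0.001,0,0,0,0.02]]

```text
time_s: 31.33
tool_pos: [460.7, -384.1, 111.0]
tcp_rot: [0.997, -0.083, 0.0, 0.0]
wrist_force: [-0.8, 0.0, -0.1]
finger_gap: 0.307
finger_force: 30.0
```

The weight has gone onto the rack. I open only to 45 mm, because full opening would reach the small scraper, and then rise.

arm_command:
  rows:
    - [[0,0,0,0,0,0,0.032],[0,0,0,0,0,0,0.036],[0,0,0,0,0,0,0.04],[0,0,0,0,0,0,0.045],[0,0,0,0,0,0,0.045],[0,0,0,0,0,0,0.045],[0,0,0,0,0,0,0.045],[0,0,0,0,0,0,0.045]]

```text
time_s: 32.0
tool_pos: [460.6, -384.1, 110.8]
tcp_rot: [0.997, -0.083, -0.0, 0.0]
wrist_force: [-0.4, -0.3, 0.4]
finger_gap: 0.491
finger_force: 0.0
```

arm_command:
  rows:
    - [[0,0,-0.004,0,0,0,0.045],[0,0,-0.012,0,0,0,0.045],[0,0,-0.022,0,0,0,0.045],[0,0,-0.036,0,0,0,0.045],[0,0,-0.055,0,0,0,0.045],[0,0,-0.08,0,0,0,0.045],[0,0,-0.11,0,0,0,0.045],[0,0,-0.14,0,0,0,0.045],[0,0,-0.17,0,0,0,0.045],[0,0,-0.19,0,0,0,0.045],[0,0,-0.2,0,0,0,0.045],[0,0,-0.2,0,0,0,0.045]]

```text
time_s: 33.0
tool_pos: [461.4, -384.7, 314.2]
tcp_rot: [0.997, -0.083, 0.002, 0.001]
wrist_force: [-1.0, -0.6, 0.4]
finger_gap: 0.493
finger_force: 0.0
```

arm_command:
  rows:
    - [[0,0,0,0,0,0,0.045],[0,0,0,0,0,0,0.045],[0,0,0,0,0,0,0.045],[0,0,0,0,0,0,0.045]]

```text
time_s: 33.33
tool_pos: [460.3, -383.8, 309.5]
tcp_rot: [0.997, -0.083, -0.001, -0.001]
wrist_force: [-0.2, 0.4, 0.2]
finger_gap: 0.494
finger_force: 0.0
```

```bash
python3 - <<'E'
from h import *
o=robot.get_obs();print(o['time_s'],o['tool_pos'],o['wrist_force'],o['finger_gap'])
c=imaging.calibration('side');im=imaging.camera('side')
save('end.png',im,(280,200,430,330),4.5)
S=np.array([460.3,-383.9,141]);u=np.array([.9864,-.1644,0]);v=np.array([.1644,.9864,0])
q=proj(c,[S+s*62*u+t*14*v for s in(-1,1) for t in(-1,1)])
print('handle top exp in crop',((q-[280,200])*4.5).round(0).tolist())
E
```

```text
33.3333 [ 460.28030772 -383.79970239  309.51919828] [-0.16396148  0.37334455  0.22745386] 0.4940823436995684
handle top exp in crop [[343.0, 411.0], [303.0, 371.0], [525.0, 298.0], [484.0, 262.0]]
```

View pics/end.png

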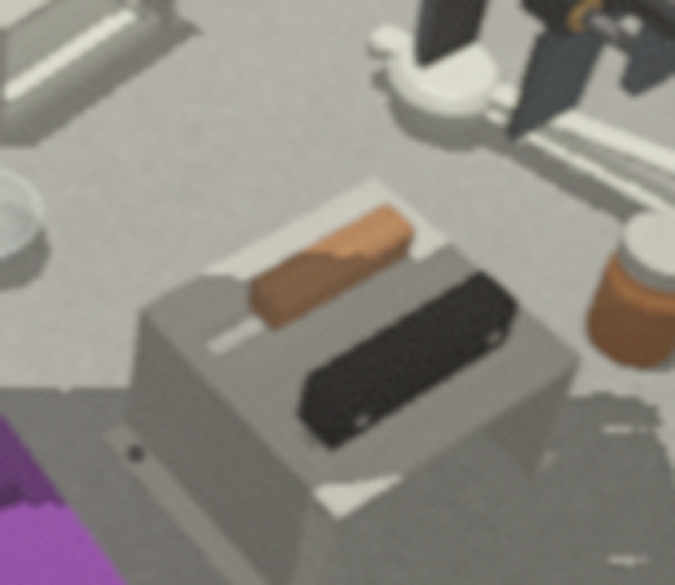

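The scraper hangs level in the free slot. Its top corners, near (305,375) and (483,272), are where I predicted them, the small scraper hasn't moved, and the gripper is clear.

```bash
python3 -c "
from cell import workorder
print(workorder.finish_job())"
```

```text
the job is handed in; nothing more can be done
None
```

I wiped both faces of the scraper on the bracket at about 5–8 N by the wrist sensor, hung it level in the rack's free slot, and handed the job in at about 33 s of the 72 s; no verdict came back.

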